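# Load a gear motor into the test nest and hold the cover plate over its screw holes

## Task

Stand the gear motor from the blue stand upright in the pocket of the dark test nest, fully home with its shaft up, and let it go. Then pick up the green cover plate by its orange handle and finish while still holding it, level and still, hovering about 8 mm above the nest's top face, with its corner holes lined up over the nest's threaded holes (either way round) and the motor standing up through its window, the plate touching neither nest nor motor. Leave the loupe and the yellow screwdriver where they are.

Things in the scene. Friction and masses are not known exactly. Their poses are not given: they have to be found in the camera images.
- gear_motor: small gear motor, about 20 g, standing shaft up in the blue stand. Silver can and brass gearbox form a block 27 mm tall, 12 mm wide along its own y, 10 mm along its own z; on top a shaft 4 mm thick, 9 mm long (36 mm in all). Its own x axis points along the shaft, up. Origin 17 mm above the foot face and 5 mm off the long axis (use motor_foot for the centre)
- motor_foot (a point): centre of the motor's lower end face (away from the shaft), on the motor's long axis; axes as gear_motor
- motor_stand: blue plastic feed stand, 44 x 44 x 16 mm, fixed; origin at the centre of its underside on the bench, z up. Pocket in the middle 12 mm (x) by 14 mm (y), 8 mm deep, in which the motor stands with its 12 mm width along the stand's y
- nest: dark steel test nest, 100 (x) x 80 (y) x 26 mm, fixed; origin: centre of its underside, z up. Pocket in the middle of its top, 13 mm along x, 15 mm along y, 12 mm deep, 3 mm chamfer: the motor goes in with its 12 mm width along y, either way round; its block then stands 15 mm, its shaft 24 mm above the top face. Four brass-rimmed threaded holes, 8 mm, at x +-38, y +-28 mm
- nest_pocket (a point): centre of the pocket's floor, 14 mm above the bench (12 mm below the nest's top face); axes as nest
- nest_hole_a (a point): centre of the threaded hole at x +38, y +28 mm of the nest, on its top face (26 mm above the bench)
- nest_hole_b (a point): centre of the threaded hole at x -38, y -28 mm of the nest, on its top face
- cover_plate: loose green-painted metal plate 100 (x) x 80 (y) x 5 mm, flat on the bench, about 0.2 kg; origin: centre of its underside, z up. 26 mm square window in the middle, four 9 mm holes at x +-38, y +-28 mm. Orange bridge handle: bar along x, 86 mm long, 12 mm wide (y), 12 mm tall, its middle 47 mm above the underside, on posts at x +-38 mm. Pinch the bar's middle across y. Same when turned half round
- cover_hole_a (a point): centre of the plate's hole at x +38, y +28 mm, at its underside
- cover_hole_b (a point): centre of the plate's hole at x -38, y -28 mm, at its underside
- loupe: black eye loupe, 36 mm wide and 34 mm tall, standing on the bench; origin under its middle; leave alone
- screwdriver: screwdriver with yellow handle, 150 x 24 x 22 mm, lying on the bench; origin under its middle; leave alone
Mind the look-alikes: they are no part of the job. There is more than one size of the nest; the one meant has the size given above.

How it is judged:
On the way:
1. the motor stands shaft up, fully home in the nest's pocket, let go (horizontal distance between motor_foot and nest_pocket below 0.004 m and z of motor_foot in the frame of nest_pocket below 0.003 m and angle between gear_motor's own x axis and vertical below 0.15 rad and contact force between the fingers and gear_motor below 0.05 N), for 0.2 s.
At the end, for the whole second after the job is handed in: Motor shaft up in the pocket: foot within 4 mm of its centre, 3 mm of its floor, lean under 0.15 rad, untouched. Fingers hold the plate still, level within 0.08 rad, 3 to 14 mm above the nest, touching neither nest nor motor; diagonal holes within 4 mm of threaded holes, either way round (horizontal distance between motor_foot and nest_pocket below 0.004 m and z of motor_foot in the frame of nest_pocket below 0.003 m and angle between gear_motor's own x axis and vertical below 0.15 rad and ((horizontal distance between cover_hole_a and nest_hole_a below 0.004 m and horizontal distance between cover_hole_b and nest_hole_b below 0.004 m) or (horizontal distance between cover_hole_a and nest_hole_b below 0.004 m and horizontal distance between cover_hole_b and nest_hole_a below 0.004 m)) and z of cover_hole_a in the frame of nest_hole_a between 0.003 and 0.014 m and z of cover_hole_b in the frame of nest_hole_b between 0.003 and 0.014 m and angle between cover_plate's own z axis and vertical below 0.08 rad and linear speed of cover_plate below 0.02 m/s and angular speed of cover_plate below 0.1 rad/s and contact force between the fingers and cover_plate above 1 N and contact force between cover_plate and nest below 0.05 N and contact force between each of cover_plate, the arm and gear_motor below 0.05 N); the arm keeps its last pose, push and grip.
It fails at once if the loupe is pushed more than 20 mm (distance of loupe from where it was at the start of the episode above 0.02 m).
It fails at once if the screwdriver is pushed more than 20 mm (distance of screwdriver from where it was at the start of the episode above 0.02 m).
It also fails if it takes over 54 s, if anything falls off the work surface, if the arm or the gripper's body presses on something with over 40 N, if the wrist force passes 120 N, or if a joint passes its speed limit or range.

## Robot

A 6-joint arm with a two-finger parallel gripper is mounted at the origin on a cart in front of the work surface, level with it; the furniture and walls round the work are solid. World frame = base frame: x ahead of the robot, y to its left, z up, the work surface at z = 0. Lengths are in m, angles in rad, forces in N, time in s.
With the tool pointing down it reaches from about 0.425 to 0.95 m from the base axis. Payload 3.5 kg.
Tool frame: the origin (TCP) lies between the finger pads; the fingertips stand 22 mm ahead of it and the grasp point (between the pads) lies 3 mm ahead of it; z points along the fingers, y is the line along which they close (so a half turn about z gives the same grasp; the last joint's range is limited). The gripper opens to 85 mm and grips with 20 to 120 N. Pads are 22 mm wide; open, the fingers measure 114 mm over their backs; the gripper's body (76 mm by 85 mm) begins 54 mm behind the grasp point. The pads swing forward as they close: fully open they stand 13 mm farther back than shut.
Start: joints at [-1.391, 0.286, 1.577, -0, 1.279, -0.15], TCP at [0.219, -0.639, 0.253] pointing down, gripper open.
Joint ranges: [-2.77, 2.77], [-0.9, 2.22], [0.21, 2.48], [-1.53, 4.67], [0.24, 2.81], [-2.84, 2.84]. Speed limits (rad/s): [2.79, 2.79, 3.14, 3.14, 3.14, 3.14].

## Interface

Orientations are given as a unit quaternion [x, y, z, w].
In Python, from plant import telemetry, vision, ctrl gives the robot as it stands.
- The arm moves only by the tool send_rows, never from a script. Its argument "steps" is one flat list of numbers, 5 for each row, row after row: the shift along the tool's x, y, z in units of 40 mm (1.0 is 40 mm), then the turn about the tool's z in units of 8 degrees (1.0 is 8 degrees), then the opening, from 0 (shut) to 1 (fully open). A call has 1 to 8 rows; each row shifts and turns the commanded pose from where the row before left it, along the tool's axes as they then stand; what a row does not reach is not made up. A row lasts 1/8 s, in which the tool goes at most 62.5 mm and 10.7 degrees, less where a joint would pass 70% of its speed; a pose out of reach is approached as far as the arm can. A call is refused whole if a number of a shift passes 1 or a number of a turn 1, either way. A call with a gripper value outside its range is refused whole. The fingers move at their own pace and stop on an object; "newtons" is the grip in N (left out, the last holds). Time passes only in rows, so rows that do not move let the fingers close. It gives the time, the measured TCP pose, the force, the opening and the grip force at its end, in the units of the state.
- telemetry.get_state(): the state, without advancing time (a new reading comes with each control period).
- vision.capture(name): name is "side" or "top"; returns a dict with "image" (400x640x3 uint8, blue, green, red), "fx", "fy", "cx", "cy" (pixels), "R" (3x3) and "t" (3): a world point X has camera coordinates R X + t. Camera axes: x right, y down, z forward; pixel columns grow to the right and rows downward; lengths in m; the calibration is good to about 2 mm. A picture is of the moment at which its call begins. There is no depth.
- ctrl.job_done(): hands the job in; it is judged then, once.
The state is a dict: "time": time; "qpos": joint angles; "joint_velocities": joint speeds; "joint_efforts": joint torques, N m; "tcp_pos": TCP position; "ee_rot": TCP orientation; "wrist_force": force on the tool from outside, world axes, zero at the start; "wrist_torque": the same for the moment, N m; "opening": finger opening in m; "gripper_force": force on a finger pad.
Only numpy, scipy, OpenCV 4.12 (cv2) and the standard library are available. Lean on these libraries where they do the work, as an engineer would, in place of code of your own. Each camera call takes 0.05 s, during which the arm holds its last target. There are 200 camera calls.

## Working session

There is one attempt and no reset: what is moved stays moved. The work goes in short steps, Python scripts to look and compute and a tool call to move; the robot and the scene stay as the last step left them, time stands still between calls to the robot, and variables do not carry over. Pictures are saved under pics/ and viewed, at most 10 in all, crops included, and the job is handed in when it is done.

Besides the shell and the picture viewer there is one more tool, called after "Request:" by a JSON object that holds its "api" and its "payload", one argument or row to a line. send_rows: Moves the arm, as the interface text tells. Its arguments: {"type":"object","properties":{"steps":{"type":"array","items":{"type":"number"}},"newtons":{"type":"number"}},"required":["steps"]}

```bash
mkdir -p pics; ls; python3 - <<'E'
from plant import telemetry, vision, ctrl
import cv2,pickle
for n in ("top","side"):
    c=vision.capture(n); pickle.dump(c,open(f"{n}0.pkl","wb")); cv2.imwrite(f"pics/{n}0.png",c["image"])
    print(n,c["fx"],c["cx"],c["cy"],c["R"],c["t"])
s=telemetry.get_state();print(s["time"],s["tcp_pos"],s["ee_rot"],s["opening"])
E
```

```text
pics
top 374.6396365294305 316.7381677582061 201.85320365492115 [[ 0.02493251 -0.99904286  0.0359406 ]
 [-0.99780459 -0.02707591 -0.06043911]
 [ 0.06135439 -0.0343548  -0.99752463]] [-0.11284433  0.53179786  0.86626581]
side 392.87942207635996 320.33931157183054 201.61175503572395 [[-0.95938588 -0.28205561 -0.0048339 ]
 [-0.17714633  0.61570548 -0.76780592]
 [ 0.21954023 -0.73576585 -0.64066426]] [0.45978376 0.20600257 0.71819729]
0.1 [ 0.21853106 -0.63806074  0.25203957] [ 9.86435886e-01  1.64143320e-01 -2.43370484e-05 -1.10155978e-03] 0.0855600768981174
```

View pics/top0.png

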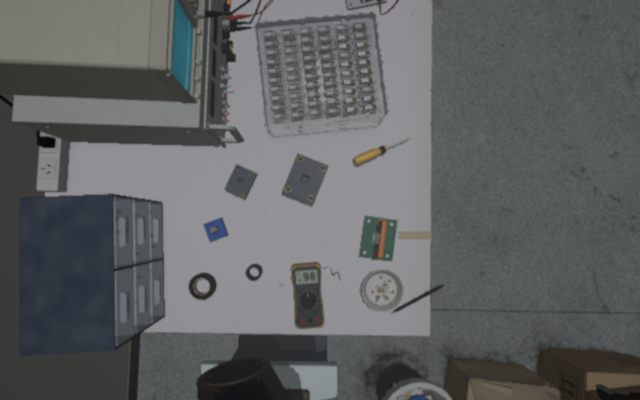

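View pics/side0.png

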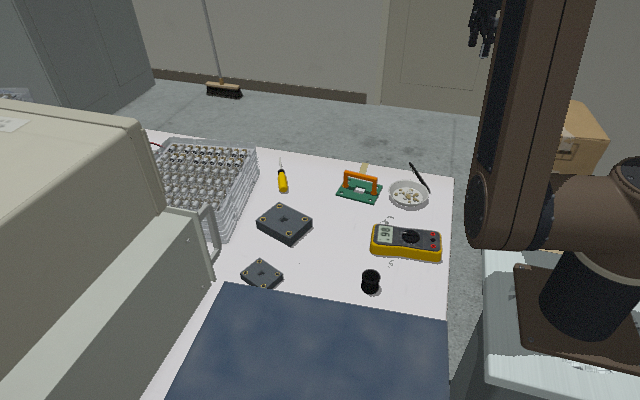

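The top view shows the stand at (216,229), the large nest at (305,179) with the small decoy at (241,181), the cover at (378,238), the loupe near (203,286) or (254,271), and the screwdriver at (380,153). In the side view the stand is hidden behind the cabinet. Next I'll zoom in on these.

```bash
python3 - <<'E'
import cv2,pickle,numpy as np
I=pickle.load(open("top0.pkl","rb"))["image"]
def crop(cx,cy,w=50,s=8):
    a=I[cy-w//2:cy+w//2,cx-w//2:cx+w//2]; return cv2.resize(a,None,fx=400/w,fy=400/w,interpolation=cv2.INTER_CUBIC)
out=np.hstack([crop(216,229,40),crop(378,238,50)])
cv2.imwrite("pics/c1.png",out)
cv2.imwrite("pics/c2.png",np.hstack([crop(304,180,60),crop(241,181,60)]))
E
cat > h.py <<'E'
import pickle,numpy as np
def load(n): return pickle.load(open(n,"rb"))
def ray(c,u,v,z):
    d=c["R"].T@np.array([(u-c["cx"])/c["fx"],(v-c["cy"])/c["fy"],1.]); o=-c["R"].T@c["t"]
    return o+d*(z-o[2])/d[2]
def proj(c,X):
    p=c["R"]@np.array(X)+c["t"]; return c["fx"]*p[0]/p[2]+c["cx"],c["fy"]*p[1]/p[2]+c["cy"]
E
python3 - <<'E'
from h import *
c=load("top0.pkl")
print("cam",-c["R"].T@c["t"])
for n,u,v,z in [("stand",216,229,.016),("nest",304,180,.026),("cover",378,238,.0),("cabinet",165,260,.0),("loupe",254,271,.03),("ring",203,286,.03),("drv",380,153,.01),("small",241,181,.02)]: print(n,ray(c,u,v,z))
E
```

```text
cam [ 0.48029464 -0.06857702  0.90031856]
stand [0.46486332 0.13451787 0.016     ]
nest [ 0.58458324 -0.06752882  0.026     ]
cover [ 0.45245778 -0.24939613  0.        ]
cabinet [0.38897222 0.25408613 0.        ]
loupe [0.37137857 0.04116738 0.03      ]
ring [0.33524666 0.15527356 0.03      ]
drv [ 0.65742045 -0.24918257  0.01      ]
small [0.57862136 0.08009174 0.02      ]
```

View pics/c1.png

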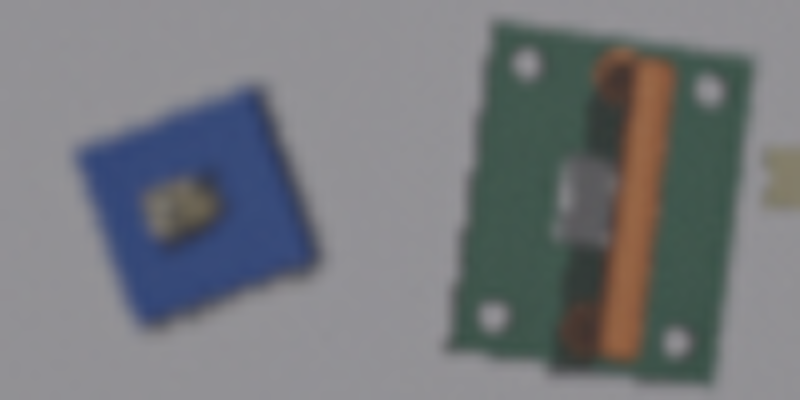

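View pics/c2.png

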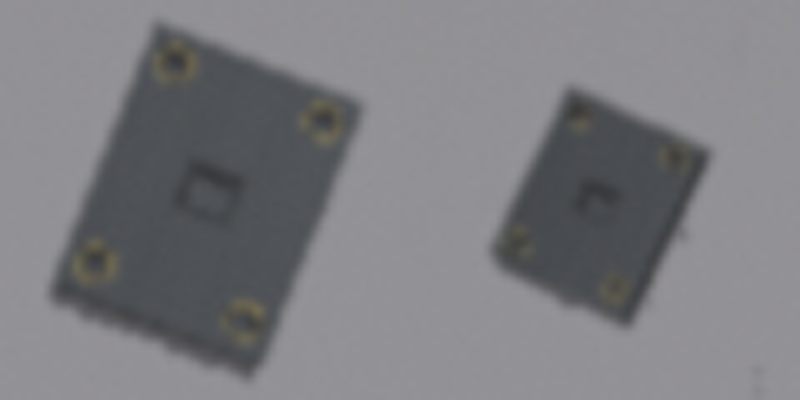

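In the crops, the cover holes are at about (527,64), (709,91), (493,317) and (676,342), and the nest holes at (175,61), (323,120), (95,262) and (242,320). The stand is rotated about 20°, and the motor stands at (180,208). Now I'll turn these into numbers.

```bash
python3 - <<'E'
from h import *
import cv2
c=load("top0.pkl");I=c["image"]
def P(ox,oy,s,pts,z): return np.array([ray(c,ox+(x+.5)/s-.5,oy+(y+.5)/s-.5,z)[:2] for x,y in pts])
def rep(n,h,):
    # h: tl,tr,bl,br ; long axis vertical in image
    ctr=h.mean(0); L=(h[0]-h[2]+h[1]-h[3])/2; W=(h[0]-h[1]+h[2]-h[3])/2
    print(n,ctr.round(4),"len",np.linalg.norm(L).round(4),np.linalg.norm(W).round(4),"ang",np.degrees(np.arctan2(L[1],L[0])).round(1),np.degrees(np.arctan2(-W[0],W[1])).round(1))
rep("cover",P(353-400/8,213,8,[(527,64),(709,91),(493,317),(676,342)],.005))
rep("nest",P(274,150,400/60,[(175,61),(323,120),(95,262),(242,320)],.026))
# stand top via blue mask
hsv=cv2.cvtColor(I,cv2.COLOR_BGR2HSV)
m=cv2.inRange(hsv,(105,120,40),(130,255,255)); m[:200]=0;m[260:]=0;m[:,:190]=0;m[:,245:]=0
k,_=cv2.findContours(m,cv2.RETR_EXTERNAL,cv2.CHAIN_APPROX_NONE); k=max(k,key=cv2.contourArea)
r=cv2.minAreaRect(k); print(r)
b=cv2.boxPoints(r); w=np.array([ray(c,*p,.016)[:2] for p in b]); print(w.round(4),w.mean(0), [np.linalg.norm(w[i]-w[i-1]).round(4) for i in range(4)])
e=w[1]-w[0];print(np.degrees(np.arctan2(e[1],e[0]))%90)
# brass top
mm=cv2.bitwise_and(cv2.inRange(hsv,(15,30,90),(40,255,255)),255)
ys,xs=np.nonzero(mm[218:240,205:228]);print(xs.min()+205,xs.max()+205,ys.min()+218,ys.max()+218,ray(c,xs.mean()+205,ys.mean()+218,.035))
a=I[219:239,206:226]; a=cv2.resize(a,(560,560),interpolation=cv2.INTER_CUBIC); cv2.imwrite("pics/m.png",cv2.convertScaleAbs(a,alpha=1.5))
for X in [(.465,.134,.016),(.465,.134,.035),(.465,.134,.044)]: print(proj(c,X))
E
```

```text
cover [ 0.4527 -0.2477] len 0.0759 0.0555 ang -6.8 -6.7
nest [ 0.589  -0.0695] len 0.0765 0.0558 ang -20.2 -20.1
((215.24818420410156, 229.1824493408203), (16.91628074645996, 17.770639419555664), 70.01689147949219)
[[0.4752 0.1627]
 [0.4903 0.1246]
 [0.4536 0.1098]
 [0.4386 0.1478]] [0.46442421 0.13622153] [np.float64(0.0395), np.float64(0.0409), np.float64(0.0396), np.float64(0.0409)]
21.690575202933886
213 216 228 231 [0.46452892 0.13408909 0.035     ]
(np.float64(216.22618889578814), np.float64(228.94675417960798))
(np.float64(214.29796409014435), np.float64(229.04413571653083))
(np.float64(213.35445027094784), np.float64(229.09178619045505))
```

View pics/m.png

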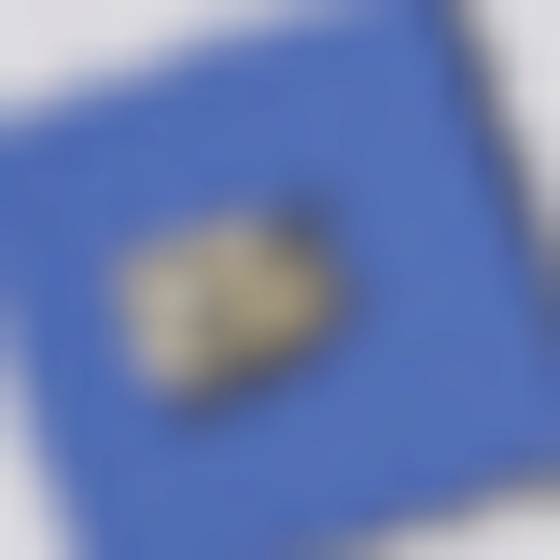

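The motor's 12 mm width seems to lie along the +21.7° direction. I'll confirm that from the grip opening. Moving out first.

Request:
{"api": "send_rows", "payload": {
  "steps": [0.97,0.33,0,-0.35,1,0.97,0.33,0,0,1,0.97,0.33,0,0,0.5,0.97,0.33,0,0,0.5,0.97,0.33,0,0,0.5,0.97,0.33,0,0,0.5,0.36,-0.9,0,0,0.5,0.36,-0.9,0,0,0.5]
}}

```text
time: 1.1
tcp_pos: [0.4648, -0.5493, 0.2511]
ee_rot: [0.982, 0.188, -0.0, -0.001]
wrist_force: [0.6, 0.4, 0.5]
opening: 0.0426
gripper_force: 0.0
```

Request:
{"api": "send_rows", "payload": {
  "steps": [0.36,-0.9,0,0,0.5,0.36,-0.9,0,0,0.5,0.36,-0.9,0,0,0.5,0.36,-0.9,0,0,0.5,0.36,-0.9,0,0,0.5,0.36,-0.9,0,0,0.5,0.36,-0.9,0,0,0.5,0.36,-0.9,0,0,0.5]
}}

```text
time: 2.1
tcp_pos: [0.4646, -0.239, 0.2528]
ee_rot: [0.982, 0.188, -0.0, -0.0]
wrist_force: [0.4, -0.3, -0.6]
opening: 0.0428
gripper_force: 0.0
```

Request:
{"api": "send_rows", "payload": {
  "steps": [0.36,-0.9,0,0,0.5,0.36,-0.9,0,0,0.5,0.36,-0.9,0,0,0.5,0.36,-0.9,0,0,0.5,0.36,-0.9,0,0,0.5,0.36,-0.9,0,0,0.5,0.36,-0.9,0,0,0.5,0.36,-0.9,0,0,0.5]
}}

```text
time: 3.1
tcp_pos: [0.4651, 0.0711, 0.2529]
ee_rot: [0.982, 0.188, -0.0, -0.0]
wrist_force: [0.1, -0.3, 0.7]
opening: 0.0429
gripper_force: 0.0
```

```bash
cat >> h.py <<'E'
def need(x,y,z,yawdeg):
    from plant import telemetry
    from scipy.spatial.transform import Rotation as Ro
    s=telemetry.get_state(); R=Ro.from_quat(s["ee_rot"]).as_matrix()
    yaw=np.degrees(np.arctan2(R[1,0],R[0,0]))
    print("t",round(s["time"],2),"tcp",np.round(s["tcp_pos"],4),"yaw",round(yaw,2),"tilt",np.round(R[:2,2],4),"open",round(s["opening"],4),"gf",round(s["gripper_force"],1),"F",np.round(s["wrist_force"],1),"q",np.round(s["qpos"],2))
    print("units xyz",np.round(R.T@(np.array([x,y,z])-s["tcp_pos"])/.04,3),"turn",round(-(((yawdeg-yaw)+90)%180-90)/8,3))
E
python3 -c "
from h import *
need(.464,.1368,.12,21.7)"
```

```text
t 3.1 tcp [0.4651 0.0711 0.2529] yaw 21.69 tilt [-0.0005  0.0001] open 0.0429 gf 0.0 F [ 0.1 -0.3  0.7] q [-0.06 -0.18  2.06  0.    1.26  1.13]
units xyz [ 0.584 -1.536  3.324] turn -0.001
```

Request:
{"api": "send_rows", "payload": {
  "steps": [0.29,-0.77,0.5,0,0.5,0.29,-0.77,0.5,0,0.5,0,0,0.8,0,0.5,0,0,0.8,0,0.5,0,0,0.7,0,0.5,0,0,0,0,0.5]
}}

```text
time: 3.85
tcp_pos: [0.462, 0.1355, 0.1186]
ee_rot: [0.982, 0.188, -0.003, -0.0]
wrist_force: [-0.3, 0.2, 0.6]
opening: 0.0422
gripper_force: 0.0
```

```bash
python3 - <<'E'
from h import *
from plant import vision
import cv2
need(.464,.1368,.046,21.7)
a=vision.capture("top");b=vision.capture("side")
pickle.dump(a,open("top1.pkl","wb"));pickle.dump(b,open("side1.pkl","wb"))
A=a["image"][190:270,170:270]; B=b["image"]
cv2.imwrite("pics/d.png",np.vstack([cv2.resize(A,(375,300),interpolation=cv2.INTER_CUBIC),cv2.resize(B,None,fx=.586,fy=.586)[:240,:375]]))
print(proj(b,(.464,.1368,.044)))
E
```

```text
t 3.85 tcp [0.462  0.1355 0.1186] yaw 21.7 tilt [-0.0067 -0.0005] open 0.0422 gf 0.0 F [-0.3  0.2  0.6] q [0.07 0.02 2.14 0.   0.98 1.27]
units xyz [ 0.071 -0.009  1.815] turn 0.0
(np.float64(306.601937124715), np.float64(300.65362552384175))
```

View pics/d.png

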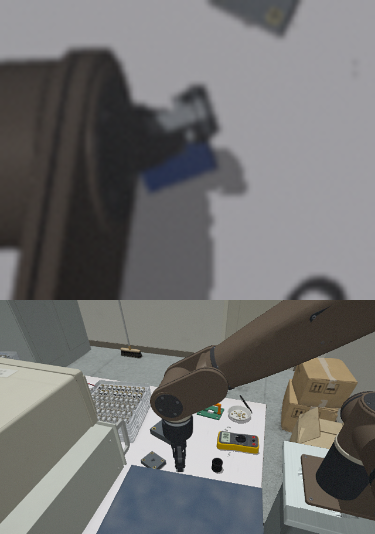

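The gripper is over the stand. The blue stand shows under the finger at about (180,170) in the crop. Descending and closing.

Request:
{"api": "send_rows", "payload": {
  "steps": [0.05,0,0.6,0,0.5,0,0,0.6,0,0.5,0,0,0.6,0,0.5,0,0,0,0,0.5,0,0,0,0,0,0,0,0,0,0,0,0,0,0,0,0,0,0,0,0],
  "newtons": 20
}}

```text
time: 4.95
tcp_pos: [0.4677, 0.1365, 0.051]
ee_rot: [0.982, 0.188, 0.002, 0.0]
wrist_force: [-0.7, 0.1, 5.7]
opening: 0.0105
gripper_force: 20.8
```

```bash
python3 -c "
from h import *
need(.464,.1368,.046,21.7)"
```

```text
t 4.95 tcp [0.4677 0.1365 0.051 ] yaw 21.7 tilt [0.0034 0.0003] open 0.0105 gf 20.8 F [-0.7  0.1  5.7] q [0.08 0.15 2.16 0.   0.83 1.27]
units xyz [-0.084 -0.041  0.125] turn -0.0
```

The opening reads 10.5 mm, so the orientation is confirmed, but the grip is shallow. I'll reopen, go lower and regrip.

Request:
{"api": "send_rows", "payload": {
  "steps": [0,0,0,0,0.4,0,0,0,0,0.4,0,0,0.1,0,0.4,0,0,0,0,0.4]
}}

```text
time: 5.45
tcp_pos: [0.4655, 0.1363, 0.0446]
ee_rot: [0.982, 0.188, -0.001, -0.0]
wrist_force: [-0.9, 0.7, 0.2]
opening: 0.0346
gripper_force: 0.0
```

```bash
python3 -c "
from h import *
need(.464,.1368,.043,21.7)"
```

```text
t 5.45 tcp [0.4655 0.1363 0.0446] yaw 21.7 tilt [-0.0017 -0.0001] open 0.0346 gf 0.0 F [-0.9  0.7  0.2] q [0.08 0.16 2.16 0.   0.82 1.27]
units xyz [-0.03  -0.026  0.039] turn -0.0
```

Request:
{"api": "send_rows", "payload": {
  "steps": [-0.04,-0.02,0.05,0,0.25,0,0,0,0,0.25,0,0,0,0,0,0,0,0,0,0,0,0,0,0,0]
}}

```text
time: 6.08
tcp_pos: [0.4645, 0.1365, 0.0434]
ee_rot: [0.982, 0.188, 0.0, 0.0]
wrist_force: [-0.3, 0.6, -0.8]
opening: 0.0113
gripper_force: 23.6
```

```bash
python3 -c "
from h import *
need(.464,.1368,.12,21.7)"
```

```text
t 6.08 tcp [0.4645 0.1365 0.0434] yaw 21.7 tilt [ 0.0001 -0.    ] open 0.0113 gf 23.6 F [-0.3  0.6 -0.8] q [ 0.08  0.16  2.17 -0.    0.82  1.27]
units xyz [-0.008 -0.012 -1.916] turn -0.001
```

Request:
{"api": "send_rows", "payload": {
  "steps": [0,0,-0.3,0,0,0,0,-0.6,0,0,0,0,-0.9,0,0,0,0,-0.9,0,0,0.1,0.6,0,0,0,0.15,0.9,0,0,0,0.15,0.9,0,0,0,0.15,0.9,0,0,0],
  "newtons": 30
}}

```text
time: 7.08
tcp_pos: [0.5343, 0.021, 0.1524]
ee_rot: [0.982, 0.188, 0.001, 0.0]
wrist_force: [0.6, -0.2, 0.1]
opening: 0.0108
gripper_force: 31.6
```

Request:
{"api": "send_rows", "payload": {
  "steps": [0.15,0.9,0,0,0,0.15,0.9,0,0,0,0.15,0.84,0,0,0,0,0,0,-1,0,0,0,0,-1,0,0,0,0,-1,0,0,0,0,-1,0,0,0,0,-1,0]
}}

```text
time: 8.07
tcp_pos: [0.5895, -0.0695, 0.1523]
ee_rot: [0.857, 0.515, 0.0, 0.0]
wrist_force: [0.0, 0.4, -0.3]
opening: 0.0108
gripper_force: 31.6
```

Request:
{"api": "send_rows", "payload": {
  "steps": [0,0,0,-1,0,0,0,0,0,0,0,0,0,0,0]
}}

```text
time: 8.45
tcp_pos: [0.5895, -0.0695, 0.1518]
ee_rot: [0.821, 0.571, 0.0, 0.0]
wrist_force: [-0.6, -0.5, -0.3]
opening: 0.0108
gripper_force: 31.6
```

```bash
python3 - <<'E'
from h import *
from plant import vision
import cv2
need(.589,-.0695,.1,69.8)
b=vision.capture("side"); pickle.dump(b,open("side2.pkl","wb"))
a=vision.capture("top"); pickle.dump(a,open("top2.pkl","wb"))
from plant import telemetry
p=telemetry.get_state()["tcp_pos"]
u,v=map(int,proj(b,p-[0,0,.02])); u2,v2=map(int,proj(a,p));print(u,v,u2,v2)
B=b["image"][v-35:v+45,u-40:u+40];A=a["image"][v2-40:v2+40,u2-40:u2+40]
cv2.imwrite("pics/e.png",np.hstack([cv2.resize(B,(400,400),interpolation=cv2.INTER_CUBIC),cv2.resize(A,(400,400),interpolation=cv2.INTER_CUBIC)]))
E
```

```text
t 8.45 tcp [ 0.5895 -0.0695  0.1518] yaw 69.58 tilt [ 0.0004 -0.0001] open 0.0108 gf 31.6 F [-0.6 -0.5 -0.3] q [-0.29  0.21  1.86 -0.    1.07  0.07]
units xyz [-0.004 -0.011  1.295] turn -0.027
278 181 305 170
```

View pics/e.png

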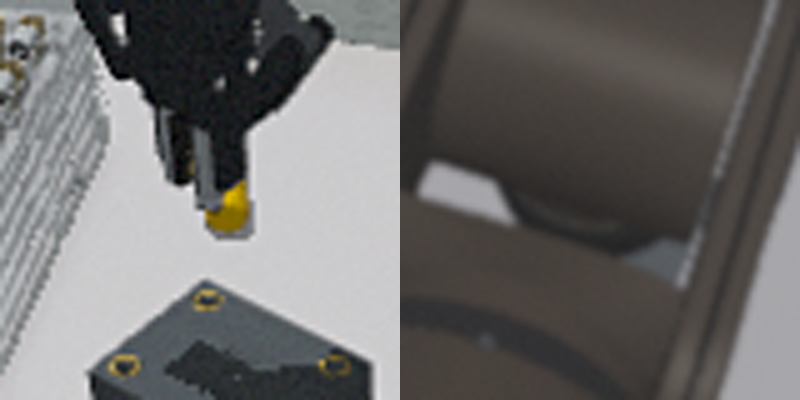

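The motor is held upright. Yellow and silver show below the pads at crop (230,215). I'll check the foot's projected position against the picture, and cross-check the nest position with the side view.

```bash
python3 - <<'E'
from h import *
import cv2
b=load("side2.pkl");u0,v0=278-40,181-35
cr=lambda X:np.round((np.array(proj(b,X))-[u0,v0]+.5)*5-.5,0)
p=np.array([.5895,-.0695,.1518]);y=np.radians(69.6);tx=np.array([np.cos(y),np.sin(y),0]);ty=np.array([np.sin(y),-np.cos(y),0])
for h in (-.0354,-.0194):
  print(h,[cr(p+a*.006*tx+c*.005*ty+[0,0,h]) for a,c in ((1,1),(1,-1),(-1,-1),(-1,1))])
print("pad tips",cr(p-[0,0,.022]))
# nest holes in side image
t=np.radians(-20.2);nx=np.array([np.cos(t),np.sin(t),0]);ny=np.array([-np.sin(t),np.cos(t),0])
for a,c in ((1,1),(1,-1),(-1,-1),(-1,1)): print(a,c,cr(np.array([.589,-.0695,.026])+a*.038*nx+c*.028*ny))
hs=cv2.cvtColor(b["image"],cv2.COLOR_BGR2HSV)
m=cv2.inRange(hs,(18,120,100),(32,255,255))[v0:v0+80,u0:u0+80]
n,l,st,ce=cv2.connectedComponentsWithStats(cv2.dilate(m,np.ones((2,2))))
for i in range(1,n):
  if st[i,4]>4: print(st[i],(ce[i]*5).round())
# whole nest holes from side0 unobstructed
s=load("side0.pkl");hs=cv2.cvtColor(s["image"],cv2.COLOR_BGR2HSV)
m=cv2.morphologyEx(cv2.inRange(hs,(15,70,60),(35,255,255)),cv2.MORPH_CLOSE,np.ones((5,5)));m[:195]=0;m[250:]=0;m[:,:250]=0;m[:,320:]=0
n,l,st,ce=cv2.connectedComponentsWithStats(m)
for i in range(1,n): print(st[i],ce[i].round(1),ray(s,*ce[i],.026).round(4))
E
```

```text
-0.0354 [array([188., 210.]), array([206., 219.]), array([225., 204.]), array([207., 196.])]
-0.0194 [array([185., 179.]), array([204., 188.]), array([223., 174.]), array([205., 165.])]
pad tips [205. 182.]
1 1 [118. 367.]
1 -1 [200. 302.]
-1 -1 [328. 367.]
-1 1 [247. 437.]
[41 36 10 11 74] [230. 210.]
[39 58  5  5 21] [205. 300.]
[23 71  6  5 17] [129. 363.]
[64 71  5  4 12] [329. 361.]
[277 204   6   4  19] [279.2 205.6] [ 0.6119 -0.1108  0.026 ]
[260 217   6   4  22] [262.5 218.6] [ 0.6318 -0.0582  0.026 ]
[302 217   6   4  22] [304.5 218.6] [ 0.541  -0.0844  0.026 ]
[286 231   6   5  25] [288.6 232.8] [ 0.5599 -0.0319  0.026 ]
```

```bash
python3 - <<'E'
from h import *
import cv2
b=load("side2.pkl")["image"][158:203,255:300]
b=cv2.convertScaleAbs(cv2.resize(b,(585,585),interpolation=cv2.INTER_LINEAR),alpha=1.8,beta=15)
cv2.imwrite("pics/f.png",b)
E
```

```text
(no output)
```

View pics/f.png

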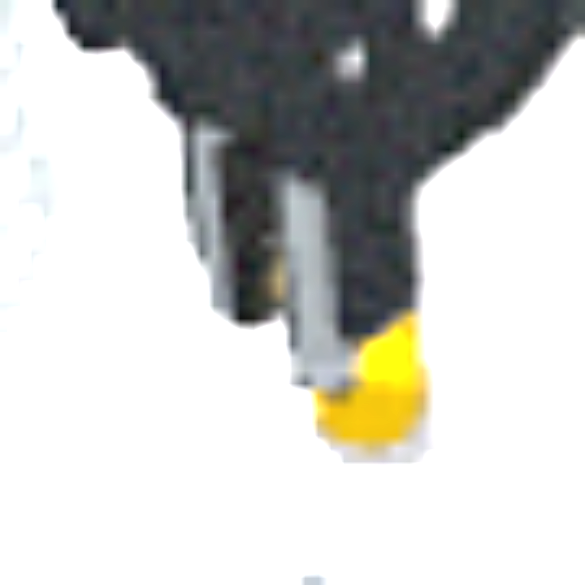

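The yellow blob may just be the screwdriver handle in the background. I'll difference it against the first side image.

```bash
python3 - <<'E'
from h import *
a=load("side0.pkl")["image"].astype(int);b=load("side2.pkl")["image"].astype(int)
d=abs(a-b).max(2)
print("cols 270..291")
for v in range(168,196): print(v,''.join('#' if x>40 else '.' for x in d[v,262:296]),b[v,276:284].sum(1)//3)
E
```

```text
cols 270..291
168 .......#########################.. [24 25 27 25 24 19 24 27]
169 .......############.##########.... [29 31 27 29 28 29 27 25]
170 .......##########.....######...... [19 24 28 13 33 24 24 23]
171 .......#########......#####....... [45 56 22 28 24 25 25 19]
172 .......###################........ [54 97 76 54 24 25 29 24]
173 .......###################........ [ 54 104  96  87  19  29  28  24]
174 .......###################........ [ 45 101  98  89  39  28  26  19]
175 .......###################........ [ 44 100  98  87  41  26  29  18]
176 .......###################........ [57 98 99 91 37 23 25 31]
177 ........##################........ [48 82 97 90 57 24 26 30]
178 ........##################........ [68 83 97 90 60 26 33 29]
179 .........#################........ [83 68 95 93 59 19 20 24]
180 .........#################........ [ 73  63 101  94  74  20  27  17]
181 .........################......... [ 43  67 100  93  77  20  31  32]
182 ..........##############.......... [118  46  98  95  73  15  20  19]
183 ...........##..########........... [205  56  96  98  91  16
[... 185 characters left out ...]
......... [200 122  98 106 105 106 113 125]
187 ...............######............. [200 107  57 104  99  69  77  89]
188 ..................##.............. [206 205 201  86  62  53  77  77]
189 .................................. [203 207 206 113  77  75  78  77]
190 .................................. [204 206 203  89  74  77  78  78]
191 .................................. [203 205 200 110  90  76  77  76]
192 .................................. [202 205 206 196 118 117 108  90]
193 .................................. [204 203 205 207 196 115 113 113]
194 .................................. [203 203 204 203 206 203 205 207]
195 .................................. [202 203 204 202 205 205 206 206]
```

The bottom edge of the motor foot, at (280,187), matches the prediction, and the yellow is the background screwdriver. The side view puts the nest at (.586,-.071) and the top view at (.589,-.0695), so I'll use the average and descend.

Request:
{"api": "send_rows", "payload": {
  "steps": [-0.04,-0.04,0.5,0,0,0,0,0.8,0,0,0,0,0.7,0,0,0,0,0.2,0,0,0,0,0,0,0]
}}

```text
time: 9.18
tcp_pos: [0.5868, -0.0703, 0.0625]
ee_rot: [0.821, 0.571, -0.001, -0.001]
wrist_force: [-0.2, -0.4, -0.6]
opening: 0.0105
gripper_force: 31.6
```

Request:
{"api": "send_rows", "payload": {
  "steps": [0,0,0.08,0,0,0,0,0.08,0,0,0,0,0,0,0]
}}

```text
time: 9.55
tcp_pos: [0.5872, -0.0704, 0.0566]
ee_rot: [0.821, 0.571, 0.0, 0.0]
wrist_force: [0.6, 0.0, 0.2]
opening: 0.0109
gripper_force: 31.6
```

```bash
python3 -c "
from h import *
need(.5875,-.0705,.0494,69.7)"
```

```text
t 9.55 tcp [ 0.5872 -0.0704  0.0566] yaw 69.69 tilt [ 0.0001 -0.0001] open 0.0109 gf 31.6 F [0.6 0.  0.2] q [-0.29  0.34  1.9  -0.    0.9   0.06]
units xyz [0.    0.007 0.179] turn -0.001
```

Request:
{"api": "send_rows", "payload": {
  "steps": [0,0,0.07,0,0,0,0,0.06,0,0,0,0,0,0,0,0,0,0.05,0,0,0,0,0,0,0]
}}

```text
time: 10.18
tcp_pos: [0.5873, -0.0704, 0.0495]
ee_rot: [0.821, 0.571, 0.0, 0.0]
wrist_force: [0.3, -0.5, 0.4]
opening: 0.0107
gripper_force: 31.6
```

Request:
{"api": "send_rows", "payload": {
  "steps": [0,0,0,0,0.4,0,0,0,0,0.4,0,0,0,0,0.4,0,0,-0.5,0,0.4,0,0,-0.9,0,0.4,0,0,-0.9,0,0.4,0,0,-0.9,0,0.6,0,0,0,0,0.6]
}}

```text
time: 11.18
tcp_pos: [0.59, -0.0711, 0.1835]
ee_rot: [0.821, 0.571, 0.003, 0.004]
wrist_force: [-0.1, -0.6, 0.4]
opening: 0.0512
gripper_force: 0.0
```

```bash
python3 -c "
from h import *
need(.4527,-.2477,.18,-6.8)"
```

```text
t 11.18 tcp [ 0.59   -0.0711  0.1835] yaw 69.7 tilt [ 0.0097 -0.0029] open 0.0512 gf 0.0 F [-0.1 -0.6  0.4] q [-0.29  0.17  1.85 -0.    1.11  0.06]
units xyz [-5.33  -1.688  0.068] turn 9.563
```

Request:
{"api": "send_rows", "payload": {
  "steps": [-0.89,-0.28,0,0,0.6,-0.89,-0.28,0,0,0.6,-0.89,-0.28,0,0,0.6,-0.89,-0.28,0,0,0.6,-0.89,-0.28,0,0,0.6,-0.88,-0.28,0,0,0.6,0,0,0,1,0.6,0,0,0,1,0.6]
}}

```text
time: 12.18
tcp_pos: [0.4495, -0.2472, 0.1771]
ee_rot: [0.894, 0.449, -0.0, -0.001]
wrist_force: [-0.3, -0.3, -0.0]
opening: 0.0515
gripper_force: 0.0
```

Request:
{"api": "send_rows", "payload": {
  "steps": [0,0,0,1,0.6,0,0,0,1,0.6,0,0,0,1,0.6,0,0,0,1,0.6,0,0,0,1,0.6,0,0,0,1,0.6,0,0,0,1,0.6,0,0,0,0.56,0.6]
}}

```text
time: 13.18
tcp_pos: [0.4498, -0.2467, 0.1771]
ee_rot: [0.998, -0.061, -0.001, -0.0]
wrist_force: [0.1, 0.2, 0.1]
opening: 0.0514
gripper_force: 0.0
```

```bash
python3 - <<'E'
from h import *
from plant import vision
import cv2
need(.4527,-.2477,.05,-6.8)
b=vision.capture("top"); s=vision.capture("side")
pickle.dump(b,open("top3.pkl","wb"));pickle.dump(s,open("side3.pkl","wb"))
A=b["image"][140:220,260:350];B=s["image"][170:250,240:330]
f=lambda x:cv2.convertScaleAbs(cv2.resize(x,(400,356),interpolation=cv2.INTER_CUBIC),alpha=1.5)
cv2.imwrite("pics/g.png",np.hstack([f(A),f(B)]))
# bar in both initial views
for n in("top0.pkl","side0.pkl"):
  c=load(n);h=cv2.cvtColor(c["image"],cv2.COLOR_BGR2HSV);m=cv2.inRange(h,(5,120,60),(17,255,255))
  k,l,st,ce=cv2.connectedComponentsWithStats(m)
  for i in range(1,k):
    if st[i,4]>40: print(n,st[i],ce[i].round(1),ray(c,*ce[i],.053).round(4))
  t=np.radians(-6.8);x=np.array([np.cos(t),np.sin(t),0]);y=np.array([-np.sin(t),np.cos(t),0])
  for a in(-1,1):
    for d in (-1,1): print(np.round(proj(c,np.array([.4527,-.2477,.053])+a*.043*x+d*.006*y),1))
E
```

```text
t 13.18 tcp [ 0.4498 -0.2467  0.1771] yaw -6.96 tilt [-0.0011  0.0009] open 0.0514 gf 0.0 F [0.1 0.2 0.1] q [-0.7   0.01  2.04  0.    1.1   0.99]
units xyz [0.078 0.019 3.176] turn -0.019
top0.pkl [378 221   9  37 162] [381.9 238.9] [ 0.4523 -0.2478  0.053 ]
[382. 258.]
[376.8 257.2]
[387.  220.3]
[381.8 219.5]
side0.pkl [342 170  35  25 291] [359.8 179.5] [ 0.4464 -0.227   0.053 ]
[376.6 176.9]
[375.1 179.6]
[343.5 169. ]
[341.8 171.6]
```

View pics/g.png

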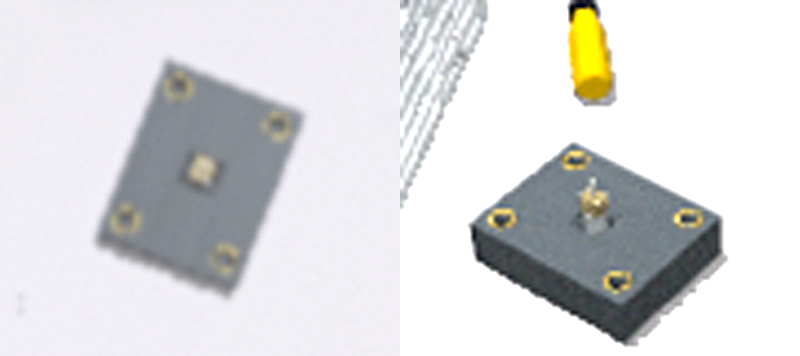

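The motor stands upright, centred in the pocket (top view (204,170), side view (593,205) in the crop). The bar's position agrees in both views. Descending on the handle.

Request:
{"api": "send_rows", "payload": {
  "steps": [0.06,0.02,0.6,0,0.6,0,0,0.9,0,0.6,0,0,0.9,0,0.6,0,0,0.6,0,0.6,0,0,0.16,0,0.6,0,0,0,0,0.6]
}}

```text
time: 14.02
tcp_pos: [0.4526, -0.2481, 0.0513]
ee_rot: [0.998, -0.059, -0.0, -0.0]
wrist_force: [-0.5, -0.8, 0.0]
opening: 0.0514
gripper_force: 0.0
```

```bash
python3 -c "
from h import *
need(.4525,-.2477,.05,-6.8)"
```

```text
t 14.03 tcp [ 0.4526 -0.2481  0.0513] yaw -6.75 tilt [-0.0003  0.0003] open 0.0514 gf 0.0 F [-0.5 -0.8  0. ] q [-0.7   0.21  2.09 -0.    0.85  0.99]
units xyz [-0.004 -0.011  0.034] turn 0.006
```

Request:
{"api": "send_rows", "payload": {
  "steps": [0,0,0.03,0,0.3,0,0,0,0,0.2,0,0,0,0,0,0,0,0,0,0,0,0,0,0,0,0,0,0,0,0],
  "newtons": 60
}}

```text
time: 14.78
tcp_pos: [0.4534, -0.2488, 0.0513]
ee_rot: [0.998, -0.059, 0.001, 0.001]
wrist_force: [-1.1, 0.8, 5.8]
opening: 0.0109
gripper_force: 59.5
```

```bash
python3 -c "
from h import *
need(.4525,-.2477,.16,-6.8)"
```

```text
t 14.78 tcp [ 0.4534 -0.2488  0.0513] yaw -6.77 tilt [ 0.0015 -0.0015] open 0.0109 gf 59.5 F [-1.1  0.8  5.8] q [-0.7   0.21  2.09 -0.    0.84  0.99]
units xyz [-0.02  -0.022 -2.717] turn 0.003
```

Request:
{"api": "send_rows", "payload": {
  "steps": [0,0,-0.2,0,0,0,0,-0.4,0,0,0,0,-0.7,0,0,0,0,-0.8,0,0,0,0,-0.6,0,0,0,0,0,0,0]
}}

```text
time: 15.52
tcp_pos: [0.4538, -0.249, 0.161]
ee_rot: [0.998, -0.059, 0.002, 0.002]
wrist_force: [-0.9, 0.1, -2.9]
opening: 0.0108
gripper_force: 58.6
```

```bash
python3 - <<'E'
from h import *
from plant import vision,telemetry
import cv2
need(.5875,-.0705,.16,-20.2)
s=vision.capture("side"); p=telemetry.get_state()["tcp_pos"]
h=cv2.cvtColor(s["image"],cv2.COLOR_BGR2HSV)
m=cv2.inRange(h,(65,80,30),(90,255,255)); m[:, :200]=0
k,_=cv2.findContours(m,cv2.RETR_EXTERNAL,cv2.CHAIN_APPROX_NONE);k=max(k,key=cv2.contourArea)
print("plate px",cv2.boundingRect(k))
t=np.radians(-6.8);x=np.array([np.cos(t),np.sin(t),0]);y=np.array([-np.sin(t),np.cos(t),0])
q=np.array([proj(s,p-[0,0,.05]+a*.05*x+d*.04*y+[0,0,z]) for a in(-1,1) for d in(-1,1) for z in (0,.005)]);print("pred",q.min(0),q.max(0))
E
```

```text
t 15.53 tcp [ 0.4538 -0.249   0.161 ] yaw -6.78 tilt [ 0.0044 -0.0036] open 0.0108 gf 58.6 F [-0.9  0.1 -2.9] q [-0.7   0.03  2.04  0.    1.06  0.99]
units xyz [ 2.792 -4.826  0.023] turn 1.678
plate px (336, 142, 50, 26)
pred [334.49701596 140.59918755] [385.72000392 168.48469349]
```

Request:
{"api": "send_rows", "payload": {
  "steps": [0.25,-0.4,0,0,0,0.42,-0.72,0,0,0,0.42,-0.72,0,0,0,0.42,-0.72,0,0,0,0.42,-0.72,0,0,0,0.42,-0.72,0,0,0,0.28,-0.54,0,0,0,0.18,-0.29,0,0,0]
}}

```text
time: 16.58
tcp_pos: [0.5869, -0.0673, 0.1563]
ee_rot: [0.998, -0.058, -0.002, -0.0]
wrist_force: [0.0, -0.6, -1.6]
opening: 0.0107
gripper_force: 58.6
```

Request:
{"api": "send_rows", "payload": {
  "steps": [0,0,0,0.6,0,0,0,0,0.6,0,0,0,0,0.48,0,0,0,0,0,0,0,0,0,0,0]
}}

```text
time: 17.2
tcp_pos: [0.5868, -0.0695, 0.1576]
ee_rot: [0.985, -0.175, -0.001, -0.0]
wrist_force: [-0.0, 1.0, -1.4]
opening: 0.0109
gripper_force: 58.6
```

```bash
cat >> h.py <<'E'
def holes():
    """plate holes (bright or dark blobs inside green) by side camera"""
E
python3 - <<'E'
from h import *
from plant import vision,telemetry
import cv2
need(.588,-.0706,.084,-20.2)
for n in("side","top"):
  s=vision.capture(n); pickle.dump(s,open(n+"4.pkl","wb")); p=telemetry.get_state()["tcp_pos"]
  h=cv2.cvtColor(s["image"],cv2.COLOR_BGR2HSV)
  m=cv2.inRange(h,(65,80,30),(90,255,255))
  ks,_=cv2.findContours(m,cv2.RETR_EXTERNAL,cv2.CHAIN_APPROX_NONE)
  for k in ks:
    if cv2.contourArea(k)>60: print(n,cv2.boundingRect(k),cv2.contourArea(k))
  t=np.radians(-20.2);x=np.array([np.cos(t),np.sin(t),0]);y=np.array([-np.sin(t),np.cos(t),0])
  for a in(-1,1):
    for d in(-1,1): print(a,d,np.round(proj(s,p-[0,0,.045]+a*.05*x+d*.04*y),1),np.round(proj(s,p-[0,0,.045]+a*.038*x+d*.028*y),1))
s=load("side4.pkl")["image"]
cv2.imwrite("pics/i.png",cv2.convertScaleAbs(cv2.resize(s[130:240,220:340],(720,600)[:2],interpolation=cv2.INTER_CUBIC),alpha=1.4))
E
```

```text
t 17.2 tcp [ 0.5868 -0.0695  0.1576] yaw -20.18 tilt [-0.001   0.0003] open 0.0109 gf 58.6 F [-0.   1.  -1.4] q [-0.29  0.2   1.86 -0.    1.08  1.63]
units xyz [0.04  0.016 1.839] turn 0.003
side (252, 180, 59, 31) 775.0
-1 -1 [310.7 187.8] [302.7 188.6]
-1 1 [286.1 207.8] [285.4 202.4]
1 -1 [275.1 171.5] [275.6 176. ]
1 1 [249.7 189.4] [257.9 188.7]
-1 -1 [313.9 203. ] [310.7 195.6]
-1 1 [278.6 188.9] [286.  185.7]
1 -1 [331.3 159.3] [324.  162.4]
1 1 [296.3 145.3] [299.4 152.6]
```

Request:
{"api": "send_rows", "payload": {
  "steps": [0.03,0.02,0.3,0,0,0,0,0.5,0,0,0,0,0.4,0,0,0,0,0.3,0,0,0,0,0.2,0,0,0,0,0.1,0,0,0,0,0,0,0]
}}

```text
time: 18.18
tcp_pos: [0.588, -0.0708, 0.0862]
ee_rot: [0.984, -0.176, 0.0, 0.0]
wrist_force: [0.4, -1.1, -1.6]
opening: 0.0107
gripper_force: 58.6
```

```bash
python3 - <<'E'
from h import *
from plant import vision,telemetry
import cv2
need(.588,-.0706,.0853,-20.2)
s=vision.capture("side"); pickle.dump(s,open("side5.pkl","wb")); p=telemetry.get_state()["tcp_pos"]
a=vision.capture("top"); pickle.dump(a,open("top5.pkl","wb"))
f=lambda x:cv2.convertScaleAbs(cv2.resize(x,(400,400),interpolation=cv2.INTER_CUBIC),alpha=1.5)
cv2.imwrite("pics/j.png",np.hstack([f(s["image"][180:250,250:320]),f(a["image"][145:215,270:340])]))
E
```

```text
t 18.18 tcp [ 0.588  -0.0708  0.0862] yaw -20.22 tilt [ 0.0001 -0.    ] open 0.0107 gf 58.6 F [ 0.4 -1.1 -1.6] q [-0.29  0.3   1.89 -0.    0.95  1.63]
units xyz [-0.002 -0.003  0.021] turn -0.003
```

View pics/j.png

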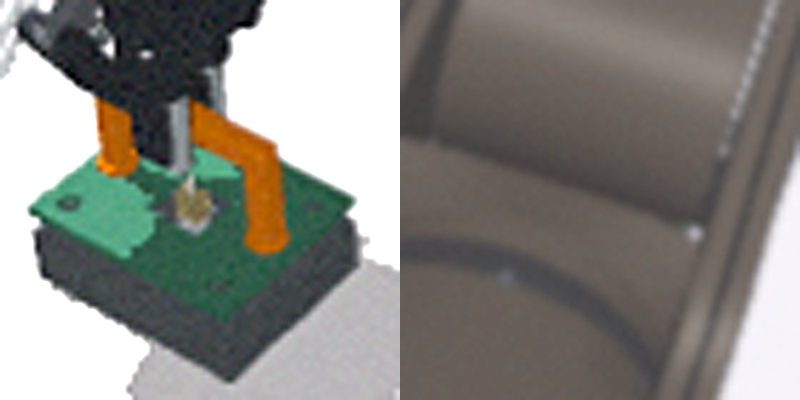

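The plate is level over the nest, with the motor up through the window at (195,205). The plate holes show at crop (70,203), (220,287) and (313,208). Next I'll compare these with the nest holes from the same camera.

```bash
python3 - <<'E'
from h import *
s=load("side5.pkl");P=lambda x,y,z:ray(s,250+(x+.5)*70/400-.5,180+(y+.5)*70/400-.5,z)
for z in(.038,.040):
  h={n:P(x,y,z)[:2] for n,(x,y) in dict(L=(70,203),B=(220,287),R=(313,208)).items()}
  c={n:P(x,y,z)[:2] for n,(x,y) in dict(L=(30,210),B=(229,322),R=(355,200)).items()}
  print(z,"ctr holes",(h["L"]+h["R"])/2,"corners",(c["L"]+c["R"])/2, "LB",np.linalg.norm(h["L"]-h["B"]),np.linalg.norm(c["L"]-c["B"]),np.linalg.norm(c["R"]-c["B"]))
  print({k:v.round(4) for k,v in h.items()})
print("nest holes side0: L(.6318,-.0582) B(.5599,-.0319) R(.541,-.0844) ctr(.5862,-.0713)")
# nest bottom corner at base/top edges from dark mask: nest right edge top/bottom
for x,y in((230,381),): print(P(x,y,0))
d=load("side0.pkl")
t=np.radians(-20.2);X=np.array([np.cos(t),np.sin(t),0]);Y=np.array([-np.sin(t),np.cos(t),0])
print("nest base near corner expected (side frame)",np.array([.5862,-.0713,0])-.05*X+.04*Y)
E
```

```text
0.038 ctr holes [ 0.58549069 -0.06845339] corners [ 0.58502065 -0.0688954 ] LB 0.07752541630811935 0.10184453314835552 0.08071620493611693
{'L': array([ 0.6314, -0.0567]), 'B': array([ 0.5592, -0.0287]), 'R': array([ 0.5396, -0.0802])}
0.04 ctr holes [ 0.58457892 -0.0663943 ] corners [ 0.58411049 -0.06683479] LB 0.07725924187700058 0.1014948618797022 0.08043907530619585
{'L': array([ 0.6304, -0.0547]), 'B': array([ 0.5583, -0.0267]), 'R': array([ 0.5388, -0.0781])}
nest holes side0: L(.6318,-.0582) B(.5599,-.0319) R(.541,-.0844) ctr(.5862,-.0713)
[ 0.5535267  -0.01789342  0.        ]
nest base near corner expected (side frame) [ 0.55308728 -0.01649537  0.        ]
```

```bash
python3 - <<'E'
from h import *
import cv2
def rect(n,z,roi):
  s=load(n);u0,u1,v0,v1=roi
  h=cv2.cvtColor(s["image"],cv2.COLOR_BGR2HSV);m=np.zeros(h.shape[:2],np.uint8)
  m[v0:v1,u0:u1]=cv2.inRange(h,(60,70,30),(95,255,255))[v0:v1,u0:u1]
  ys,xs=np.nonzero(m)
  w=np.array([ray(s,x,y,z)[:2] for x,y in zip(xs,ys)],np.float32)*1000
  r=cv2.minAreaRect(w);print(n,z,np.round(r[0],1),np.round(r[1],1),round(r[2],1));return np.array(r[0])
a=rect("side0.pkl",.005,(325,395,165,215));
for z in (.036,.038,.040): 
  b=rect("side5.pkl",z,(245,325,195,240)); print(" disp",b-a,"TCP disp",(.588-.4536)*1e3,(-.0708+.2489)*1e3)
t=rect("top0.pkl",.005,(350,410,205,270))
# nest corners: dark mask in side0, top face only, via brass-hole outcome
s=load("side0.pkl");d=load("side5.pkl")
E
```

```text
side0.pkl 0.005 [ 450.1 -246.9] [83.8 98.9] 83.3
side5.pkl 0.036 [585.7 -69.3] [ 82.2 102.4] 69.0
 disp [135.55755615 177.53363037] TCP disp 134.39999999999998 178.1
side5.pkl 0.038 [584.7 -67.3] [ 82. 102.] 69.0
 disp [134.64825439 179.58868408] TCP disp 134.39999999999998 178.1
side5.pkl 0.04 [583.8 -65.2] [ 81.7 101.7] 69.0
 disp [133.73913574 181.64367676] TCP disp 134.39999999999998 178.1
top0.pkl 0.005 [ 442.7 -275.9] [14.9 73. ] 83.3
```

Relative displacements from both cameras agree: shift about 1.6 mm along tool x. I'll make that nudge, settle and check.

Request:
{"api": "send_rows", "payload": {
  "steps": [0.04,0,-0.02,0,0,0,0,0,0,0,0,0,0,0,0,0,0,0,0,0,0,0,0,0,0]
}}

```text
time: 18.9
tcp_pos: [0.5894, -0.0713, 0.0869]
ee_rot: [0.984, -0.176, -0.0, -0.0]
wrist_force: [-0.1, -0.8, -2.3]
opening: 0.0111
gripper_force: 58.6
```

```bash
python3 - <<'E'
from h import *
from plant import ctrl
need(.5896,-.0714,.087,-20.2)
print(ctrl.job_done())
E
```

```text
t 18.9 tcp [ 0.5894 -0.0713  0.0869] yaw -20.22 tilt [-0.0001  0.    ] open 0.0111 gf 58.6 F [-0.1 -0.8 -2.3] q [-0.29  0.3   1.89  0.    0.95  1.63]
units xyz [ 0.006  0.001 -0.003] turn -0.003
the job is handed in; nothing more can be done
None
```

I handed the job in at 18.9 s, with the motor standing shaft up in the nest pocket and the cover plate held level an estimated 7–9 mm above the nest, its holes lined up to about 2 mm by my camera estimates; no verdict came back.

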